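Move the charged battery pack from the charger into the board tester

TASK

The board tester needs its charged battery. Pinch the two sprung tabs of the pack that is latched in the charger, lift it out without tearing at the latches, and press it gently home in the tester's empty battery well until both tabs have sprung back out and hold it. Do not force or tip the pack, leave everything else on the bench as it is, and let go at the end.

Things in the scene. Friction and masses are not known exactly. Their poses are not given: they have to be found in the camera images.
- pack_centre (a point): Centre (half-way up) of the charged battery pack: a dark upright block, head 48 (x) x 34 (y) mm, 82 mm tall, 0.2 to 0.3 kg, latched in the charger at the start with its upper 40 mm standing out. Its stem, the lower 43 mm, is 44 (x) x 34 (y) mm with a foot that tapers in by 3 mm on every side over its last 5 mm. z axis up. It fits both wells, either way round.
- pack_pinch (a point): Point midway between the pack's two tabs, 26 mm above its centre: the place to pinch, along the pack's y axis. The tabs are grey, ribbed, 22 mm wide, one on each y face, from 15 mm below to 10 mm above this point. They flare outwards: 55 mm over their outer faces here, 58 mm at the top; fully pinched they are upright and 39 mm over all. Each takes 4 N at first, 10 N when fully pinched.
- tab_a (a joint): Pinch angle (rad) of the pack's +y tab: 0 sprung out, 0.13 fully pinched (a stop). The tab is rooted at the pack's foot and carries a hook, flat on top and sloped below, 32 mm above the pack's underside, that snaps under a lip of the well. The hook comes free in the last third of the pinch.
- tab_b (a joint): The same for the pack's -y tab: 0 sprung out, 0.13 fully pinched.
- charger_well (a point): Centre of the charger's battery well at its mouth (rim height). z axis up; x and y axes along the well's 46 mm and 36 mm sides, the pack's y along the well's y. Both wells are alike: 40 mm deep, 1 mm clearance a side, a lip on each y side for the hooks. A latched pack is held up against the lips, its underside 2 mm above the floor and its centre 3 mm above the mouth.
- tester_well (a point): Nominal centre, at rim height, of the mouth of the tester's empty battery well, a black opening near the end of the white top facing the robot; axes as the charger's. The well is in a separate black cradle on slotted mounts, which may sit off this point by up to 2.5 mm along x and y and 3.5 mm in height: find its mouth and its floor by feel. Pressed to the floor, the pack's centre is 1 mm above the mouth, latched 3 mm.
- tester_contacts (a joint): Height (m) of the sprung contact block in the floor of the tester's well: 0.005 well empty, 0 pack pressed to the floor, 0.002 pack latched. When the pack is pressed to the floor both hooks are 2 mm below the lips and spring out once the tabs are let go. The block pushes the pack up with 5 N at first touch, 8 N at the floor. The charger has the same.
- charger: Dark grey desktop charger, fixed, 117 x 100 mm, 34 mm high, with a raised block 80 x 84 mm and 55 mm high in which the well is sunk. Its origin is on its underside, 55 mm below the centre of the mouth.
- tester: White flat-topped board tester, fixed, 172 x 136 mm, 62 mm high, with a display and buttons at the end away from the robot. Its origin is on its underside, 62 mm below the nominal centre of the well's mouth.
- pack: The same charged pack; its origin is the centre of its underside, 41 mm below its centre.
- dead_pack: The flat pack, of the same kind, lying on its side at the right of the mat, 82 x 58 x 48 mm; leave alone. Origin: centre of its underside.
- tweezers: Steel tweezers, 130 mm, lying on the mat near the robot; leave alone.
- screwdriver: Screwdriver, 160 mm, lying on the mat near the robot, right; leave alone.
- flux_jar: Small amber flux jar, 36 mm across, 34 mm high, standing between charger and tester; leave alone.
- esd_brush: Brush, 150 mm, lying at the left; leave alone.
There are look-alikes about, which are no part of the job. What is shaped like the pack but orange is not meant.

How it is judged (in metres and radians):
On the way, in this order (a step that is already met when the one before it is completed fails the run):
1. both tabs are pinched in while the pack is in the charger (value of joint each of tab_a, tab_b above 0.08 rad and distance between pack_centre and charger_well below 0.015 m), for 0.1 s.
2. the pack is drawn clear out of the charger (z of pack_centre in the frame of charger_well above 0.045 m), for 0.1 s.
3. the pack is pressed down on the contacts in the tester's well (horizontal distance between pack_centre and tester_well below 0.006 m and value of joint tester_contacts below 0.004 m), for 0.1 s.
At the end, for the whole second after the job is handed in: The pack stands upright at rest in the tester's well, within 6 mm of its nominal axis and square to it within 0.08 rad, its centre at most 7.5 mm above the nominal mouth, the contacts pressed in to 3.5 mm or less, both tabs sprung out (under 0.03 rad) so that the hooks hold it (horizontal distance between pack_centre and tester_well below 0.006 m and z of pack_centre in the frame of tester_well between -0.0015 and 0.0075 m and value of joint tester_contacts below 0.0035 m and angle between the y axis of pack_centre and the y axis of tester_well, either way round below 0.08 rad and angle between pack_centre's own z axis and vertical below 0.06 rad and value of joint each of tab_a, tab_b below 0.03 rad and linear speed of pack below 0.02 m/s); the robot touches nothing.
It fails at once if the pack is torn at or jammed in the charger (over 40 N between them) (contact force between pack and charger above 40 N).
It fails at once if the pack is forced into the tester (over 40 N between them) (contact force between pack and tester above 40 N).
It fails at once if the pack is tipped by more than 0.5 rad (angle between pack_centre's own z axis and vertical above 0.5 rad).
It fails at once if something else on the bench is moved by more than 20 mm (distance of any of dead_pack, tweezers, screwdriver, flux_jar, esd_brush from where it was at the start of the episode above 0.02 m).
It also fails if it takes over 69 s, if anything falls off the work surface, if the arm or the gripper's body presses on something with over 40 N, if the wrist force passes 120 N, or if a joint passes its speed limit or range.

ROBOT

A 6-joint arm with a two-finger parallel gripper is mounted at the origin on the work surface. World frame = base frame: x ahead of the robot, y to its left, z up, the work surface at z = 0. Lengths are in mm, angles in rad, forces in N, time in s.
With the tool pointing down it reaches from about 275 to 750 mm from the base axis. Payload 10.2 kg.
Tool frame: the origin (TCP) lies midway between the tips of the shut fingers; the grasp point (between the pads) lies 19 mm behind it (ctrl.grasp_offset is the distance from the TCP to the grasp point, in mm); z points along the fingers, y is the line along which they close (so a half turn about z gives the same grasp; the last joint's range is limited). The gripper opens to 85 mm and grips with 20 to 120 N. Pads are 22 mm wide; open, the fingers measure 114 mm over their backs; the gripper's body (76 mm by 85 mm) begins 54 mm behind the grasp point. The pads swing forward as they close: fully open they stand 13 mm farther back than shut.
Start: joints at [0.971, 0.313, 1.498, -0, 1.331, -0.223], TCP at [193.185, 488.171, 231.294] pointing down, gripper open.
Joint ranges: [-2.94, 2.94], [-0.97, 2.17], [0.19, 2.56], [-1.23, 4.37], [0.02, 3.11], [-2.88, 2.88]. Speed limits (rad/s): [2.39, 2.39, 3.01, 3.14, 3.14, 3.14].

INTERFACE

Orientations are given as a unit quaternion [w, x, y, z].
In Python, from rig import ctrl, viewer, models gives the robot as it stands. The module is installed in compiled form; this text tells all that it offers.
- The arm moves only by the shell command python3 -m pendant 'ROWS' [OPENING] [FORCE]. ROWS is text: rows parted by semicolons, each of 4 numbers parted by spaces: the shift along the tool's x, y, z in m, then the turn about the tool's z in rad. In form: x y z yaw; .... A call has 1 to 10 rows; each row shifts and turns the commanded pose from where the row before left it, along the tool's axes as they then stand; what a row does not reach is not made up. A row lasts 1/8 s, in which the tool goes at most 62.5 mm and 10.7 degrees, less where a joint would pass 70% of its speed; a pose out of reach is approached as far as the arm can. A call is refused whole if a number of a shift passes 0.0625 or a number of a turn 0.188, either way. A call with a gripper value outside its range is refused whole. OPENING is the opening, from 0 (shut) to 1 (fully open), set as the call begins (- or left out, the last holds). The fingers move at their own pace and stop on an object; FORCE is the grip in N (left out, the last holds). Time passes only in rows, so rows that do not move let the fingers close. It gives the time, the measured TCP pose, the force, the opening and the grip force at its end, in the units of the state.
- ctrl.sense(): the state, without advancing time (a new reading comes with each control period).
- viewer.capture(name): name is "side" or "top" or "wrist"; returns a dict with "color" (384x512x3 uint8, red, green, blue), "vertical_fov" (degrees; the focal length in pixels is half the picture's height over the tangent of half this angle, whatever the lens; pixels are square), "cx", "cy" (the principal point, pixels), "pose" (4x4, takes a point from camera to world coordinates). Camera axes: x right, y down, z forward; pixel columns grow to the right and rows downward; lengths in mm; the calibration is good to about 2 mm. A picture is of the moment at which its call begins. There is no depth.
- ctrl.finish_job(): hands the job in; it is judged then, once.
Trained networks look in the newest picture that a camera, given by its name, has taken for a name from the list of things; names that differ only in an ending like _2 or _b are one class to them, and where a whole thing is asked for, a point or a joint stands for the part that bears it (a point fixed in the world has none). Each returns a list of dicts, best first, with "p" (0 to 1); they miss things now and then, are a little off and sometimes report something else, mostly with a low value. They report only what shows in the picture. A call takes as long as a camera call. They do not tell look-alikes from the thing itself.
- models.boxes_of(camera, query): "at" ([x, y, z] in mm, in world coordinates, good to about 4 mm: the middle of the surface that is visible of it).
The state is a dict: "time_s": time; "joints": joint angles; "dq": joint speeds; "tau": joint torques, N m; "eef_pos": TCP position; "ee_rot": TCP orientation; "force": force on the tool from outside, world axes, zero at the start; "wrist_torque": the same for the moment, N m; "grip_width": opening from 0.0 (shut) to 1.0 (fully open); "grip_force": force on a finger pad.
Only numpy, scipy, OpenCV 4.12 (cv2) and the standard library are available. Lean on these libraries where they do the work, as an engineer would, in place of code of your own. Each camera call takes 0.05 s, during which the arm holds its last target. There are 200 camera calls.

## Working session

There is one attempt and no reset: what is moved stays moved. The work goes in short steps, Python scripts to look and compute and a shell command to move; the robot and the scene stay as the last step left them, time stands still between calls to the robot, and variables do not carry over. Pictures are saved under pics/ and viewed, at most 13 in all, crops included, and the job is handed in when it is done.

```bash
mkdir -p pics; cat > h.py <<'E'
import numpy as np, cv2
from rig import ctrl, viewer, models
def cap(n):
    c=viewer.capture(n); c['f']=192/np.tan(np.radians(c['vertical_fov'])/2); c['pose']=np.array(c['pose']); return c
def save(c,name,box=None,s=1):
    im=c['color'][:,:,::-1]
    if box: im=im[box[1]:box[3],box[0]:box[2]]
    cv2.imwrite('pics/'+name+'.png',cv2.resize(im,None,fx=s,fy=s,interpolation=cv2.INTER_CUBIC))
def px2w(c,u,v,z):
    d=c['pose'][:3,:3]@np.array([(u-c['cx'])/c['f'],(v-c['cy'])/c['f'],1]); o=c['pose'][:3,3]
    return o+d*(z-o[2])/d[2]
def w2px(c,p):
    q=c['pose'][:3,:3].T@(np.array(p)-c['pose'][:3,3]); return q[:2]/q[2]*c['f']+[c['cx'],c['cy']]
E
python3 - <<'E'
from h import *
ims=[]
for n in ('top','side','wrist'):
    c=cap(n); save(c,n+'0',s=1.5); print(n,c['pose'][:3,3].round(),c['f'].round(1))
    for q in ('pack','charger','tester','tab_a','flux_jar','dead_pack','tester_well'):
        try: r=models.boxes_of(n,q)
        except Exception as e: print(q,e); continue
        for d in r[:4]: print(q,round(d['p'],2),np.round(d['at']),w2px(c,d['at']).round())
s=ctrl.sense(); print(s['eef_pos'],s['ee_rot'],s['force'],s['time_s'],ctrl.grasp_offset)
E
```

```text
top [ 398.   -4. 1315.] 395.6
pack 0.7 [487. 198.  97.] [193. 177.]
pack 0.67 [615. 225.  85.] [185. 137.]
pack 0.66 [ 546. -202.   67.] [321. 156.]
pack 0.58 [440.  80.  85.] [232. 192.]
charger 0.67 [485. 191.  41.] [198. 179.]
charger 0.22 [327. 240.   6.] [186. 228.]
tester 0.95 [ 547. -201.   67.] [320. 156.]
flux_jar 0.58 [450. -10.  38.] [261. 189.]
dead_pack 0.58 [ 559. -447.   45.] [395. 152.]
dead_pack 0.37 [480. 199. 103.] [193. 179.]
tester_well 0.57 [ 547. -201.   62.] [320. 156.]
side [273. 587. 882.] 390.3
pack 0.95 [612. 244.  78.] [160. 261.]
pack 0.85 [427.  94.  76.] [256. 227.]
pack 0.77 [480. 212. 103.] [218. 258.]
charger 0.56 [466. 235.  33.] [223. 282.]
tester 0.66 [ 540. -170.   64.] [244. 147.]
flux_jar 0.52 [446.   1.  35.] [258. 205.]
dead_pack 0.81 [ 549. -440.   36.] [265.  97.]
tester_well 0.95 [ 539. -173.   64.] [244. 146.]
tester_well 0.51 [584. 433.  22.] [139. 354.]
tester_well 0.36 [469. 231.  38.] [222. 280.]
wrist [127. 515. 373.] 299.8
[193.17568172 488.1908719  231.30833944] [5.32408610e-06 1.87274866e-01 9.82307550e-01 4.13331418e-05] [ 0.45027003 -0.68422082 -0.02727303] 1.2 18.700000000000003
```

View pics/top0.png

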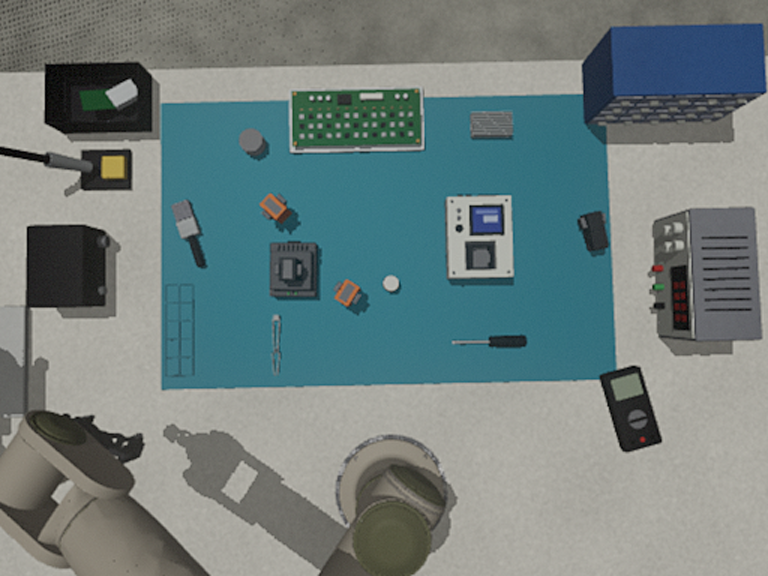

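View pics/side0.png

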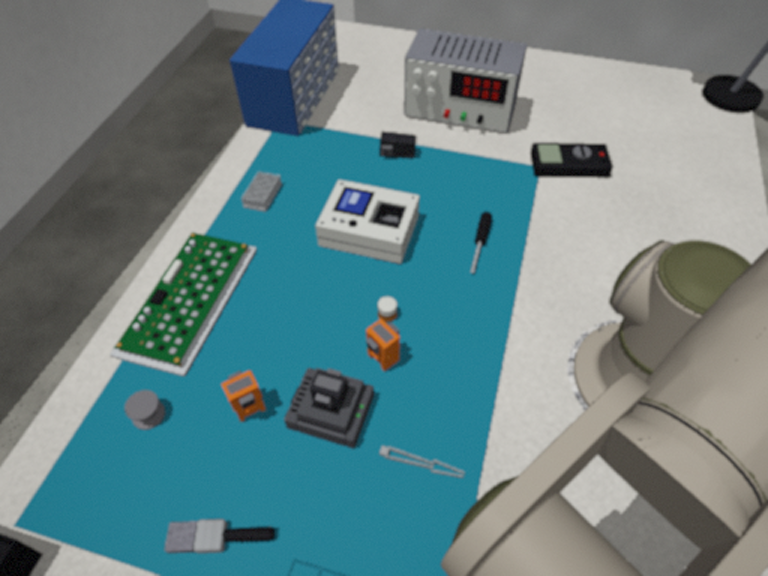

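The charged pack is the dark one in the charger, top px (193,179). The look-alikes are the orange packs at (182,138) and (232,195), plus the flat dark pack at (395,153). I'll choose (193,179) and check it from close with the wrist camera.

```bash
python3 -m pendant '0 0 -0.01 -0.1875; 0 0 -0.01 -0.1875; -0.036 -0.0365 -0.008 0; -0.036 -0.0365 -0.008 0; -0.036 -0.0365 -0.008 0; -0.036 -0.0365 -0.008 0; -0.036 -0.0365 -0.008 0; -0.036 -0.0365 -0.008 0; -0.036 -0.0365 -0.008 0; -0.036 -0.0365 -0.008 0' 1 30
python3 - <<'E'
from h import *
s=ctrl.sense(); print(s['eef_pos'].round(1),s['ee_rot'].round(4),s['time_s'],s['force'].round(2))
c=cap('wrist'); save(c,'w1',s=1.5)
for q in ('pack','charger','tab_a'):
    for d in models.boxes_of('wrist',q)[:3]: print(q,round(d['p'],2),np.round(d['at']),w2px(c,d['at']).round())
c=cap('top'); save(c,'t1',(165,145,225,215),8)
E
```

```text
time_s: 2.45
eef_pos: [481.7, 194.3, 315.7]
ee_rot: [0.0, 0.001, 1.0, 0.0]
force: [-0.0, 0.3, -0.4]
grip_width: 0.993
grip_force: 0.0
[481.7 194.3 315.7] [1.e-04 1.e-03 1.e+00 1.e-04] 2.45 [-0.02  0.31 -0.41]
pack 0.95 [612. 233.  75.] [278. 250.]
pack 0.74 [478. 201. 102.] [257. 160.]
pack 0.74 [429.  85.  84.] [161. 118.]
charger 0.77 [468. 204.  56.] [258. 146.]
charger 0.64 [480. 197. 101.] [253. 161.]
tab_a 0.73 [598. 247.  78.] [289. 242.]
tab_a 0.7 [422.  58.  76.] [140. 111.]
tab_a 0.66 [442. 105.  76.] [180. 128.]
```

View pics/w1.png

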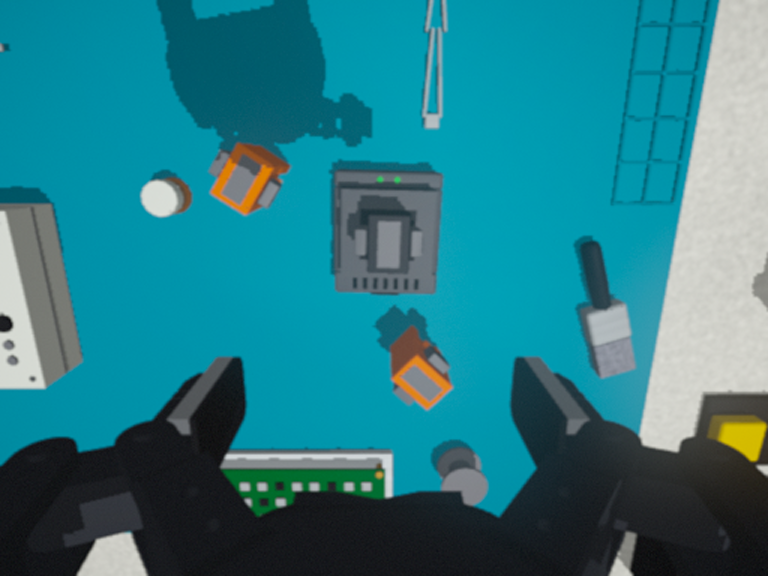

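The wrist view (1.5x px) shows the dark pack in the charger at (390,243), with its tabs at (361,242) and (416,242), so it is pinched along world y. The orange packs at (245,180) and (420,375) are look-alikes. I'll go down for a closer measurement.

```bash
python3 -m pendant '0 0.003 0.025 0;0 0 0.025 0;0 0 0.025 0;0 0 0.025 0;0 0 0 0'
python3 - <<'E'
from h import *
s=ctrl.sense(); print(s['eef_pos'].round(1),s['time_s'],s['force'].round(2))
c=cap('wrist'); u,v=w2px(c,(480,199,99)).astype(int); print(u,v,c['cx'],c['cy'],c['pose'].round(3))
b=(u-75,v-55,u+75,v+55); print(b); save(c,'w2',b,5.3)
E
```

```text
time_s: 3.32
eef_pos: [479.2, 199.4, 214.2]
ee_rot: [-0.002, 0.0, 1.0, -0.0]
force: [-0.8, 0.4, 0.3]
grip_width: 1.003
grip_force: 0.0
[479.2 199.4 214.2] 3.325 [-0.82  0.41  0.26]
250 186 251.77012107090906 188.55280376500565 [[-1.00000e-03  9.62000e-01  2.74000e-01  4.08804e+02]
 [ 1.00000e+00  0.00000e+00  0.00000e+00  2.00275e+02]
 [ 0.00000e+00  2.74000e-01 -9.62000e-01  3.56466e+02]
 [ 0.00000e+00  0.00000e+00  0.00000e+00  1.00000e+00]]
(np.int64(175), np.int64(131), np.int64(325), np.int64(241))
```

View pics/w2.png

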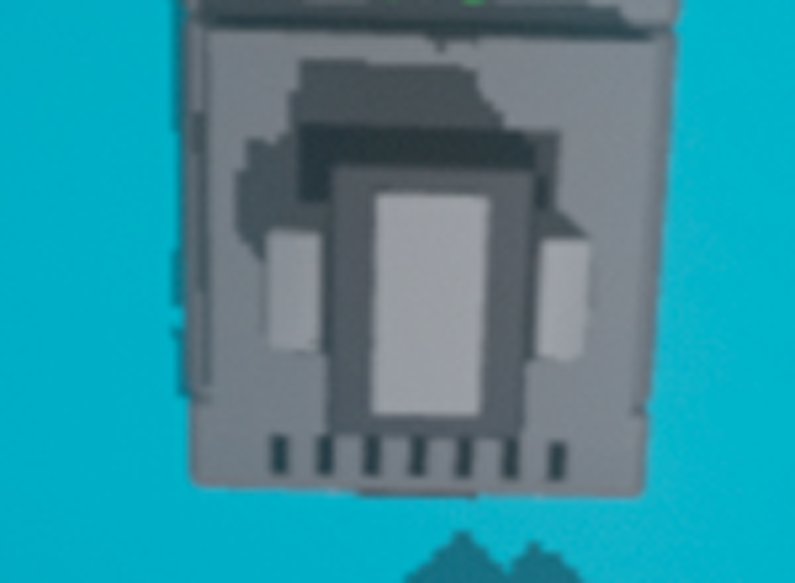

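```bash
python3 - <<'E'
from h import *
c=cap('wrist')
f=lambda u,v,z:px2w(c,175+u/5.3,131+v/5.3,z)[:2].round(1)
for p in ((333,167),(532,168),(523,437),(328,435),(374,193),(490,195),(480,415),(372,413)): print(p,f(*p,99))
for p in ((266,230),(590,238),(583,358),(267,346)): print('tab',f(*p,94))
for p in ((207,25),(674,35),(645,412),(195,395)): print('blk',f(*p,55))
for q in ('pack','tab_a','charger'):
    for d in models.boxes_of('wrist',q)[:3]: print(q,round(d['p'],2),np.round(d['at']))
t=cap('top'); sd=cap('side'); save(sd,'s2',(180,215,260,300),7)
b=(290,120,350,195); save(t,'tt2',b,8)
E
```

```text
(333, 167) [460.  188.2]
(532, 168) [460.2 221.1]
(523, 437) [507.6 220.6]
(328, 435) [507.2 186.7]
(374, 193) [464.4 195. ]
(490, 195) [464.7 214.2]
(480, 415) [503.5 213.1]
(372, 413) [503.2 194.4]
tab [471.9 176.4]
tab [473.3 231.7]
tab [494.8 231.1]
tab [492.6 176.1]
blk [441.4 162.7]
blk [443.3 250.9]
blk [518.9 248.6]
blk [515.3 157.8]
pack 0.76 [610. 233.  78.]
pack 0.73 [477. 202.  99.]
pack 0.69 [428.  86.  87.]
tab_a 0.87 [442. 107.  76.]
tab_a 0.75 [423.  60.  78.]
tab_a 0.71 [479. 230.  96.]
charger 0.98 [460. 205.  55.]
```

View pics/tt2.png

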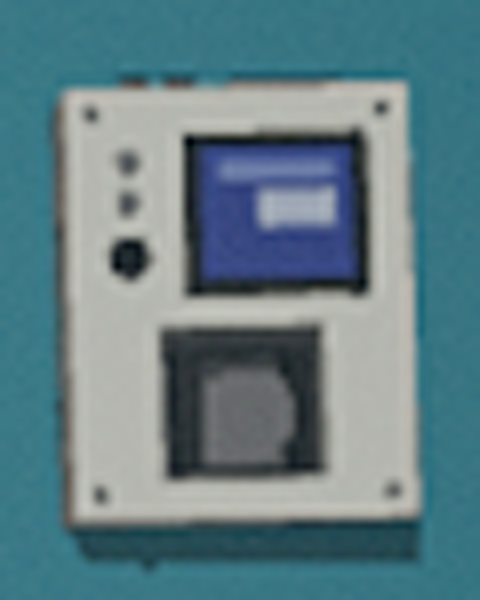

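Measured pack: centre about (484,204), top 48x34 mm as specified, yaw about -0.02 rad. The tester crop shows the black cradle at (165-322, 328-475), with the well opening in it. Going down over the tabs.

```bash
python3 -m pendant '-0.0048 0.0046 0 0.02;0 0 0.03 0;0 0 0.03 0;0 0 0.03 0;0 0 0.025 0;0 0 0.02 0;0 0 0.008 0;0 0 0.006 0;0 0 0 0;0 0 0 0'
python3 - <<'E'
from h import *
s=ctrl.sense(); print(s['eef_pos'].round(1),s['ee_rot'].round(4))
c=cap('wrist'); save(c,'w3',(130,60,390,330),2.2)
E
```

```text
time_s: 4.92
eef_pos: [485.8, 203.3, 66.9]
ee_rot: [0.001, 0.011, 1.0, 0.0]
force: [0.8, 0.2, -0.1]
grip_width: 1.0
grip_force: 0.0
[485.8 203.3  66.9] [6.000e-04 1.090e-02 9.999e-01 1.000e-04]
```

View pics/w3.png

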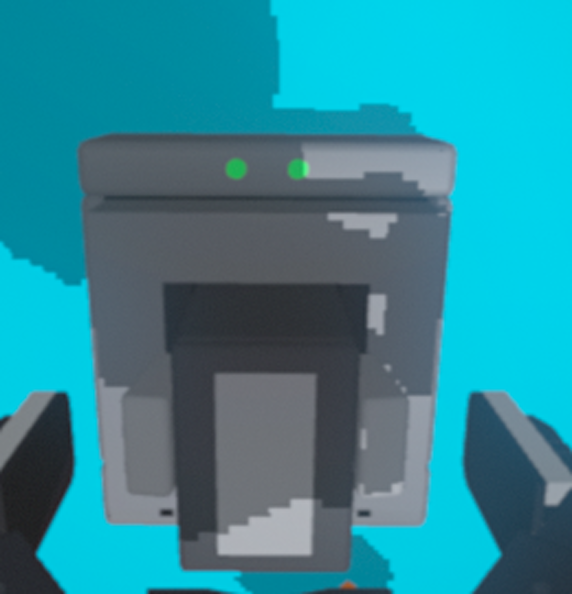

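The fingers straddle the tabs with about 1 mm offset: tab mid at px 264.5, finger mid at 269.5. I'll correct this and pinch.

```bash
python3 -m pendant '0 -0.001 0.001 0;0 0 0 0;0 0 0 0;0 0 0 0' 0.65 25; python3 -m pendant '0 0 0 0;0 0 0 0;0 0 0 0;0 0 0 0' 0.4
```

```text
time_s: 5.48
eef_pos: [485.6, 202.3, 65.5]
ee_rot: [0.0, 0.011, 1.0, 0.0]
force: [0.0, 0.4, 2.0]
grip_width: 0.652
grip_force: 4.0
time_s: 5.98
eef_pos: [486.1, 202.5, 66.4]
ee_rot: [0.001, 0.011, 1.0, 0.0]
force: [-1.8, 0.8, 10.8]
grip_width: 0.425
grip_force: 25.2
```

```bash
python3 -m pendant '0 0 -0.002 0;0 0 -0.003 0;0 0 -0.003 0;0 0 0 0'; python3 - <<'E'
from h import *
c=cap('wrist'); save(c,'w4',(130,60,390,330),2.2)
E
```

```text
time_s: 6.48
eef_pos: [485.1, 202.1, 72.9]
ee_rot: [-0.0, 0.011, 1.0, -0.0]
force: [1.9, -0.1, -2.0]
grip_width: 0.424
grip_force: 26.0
```

View pics/w4.png

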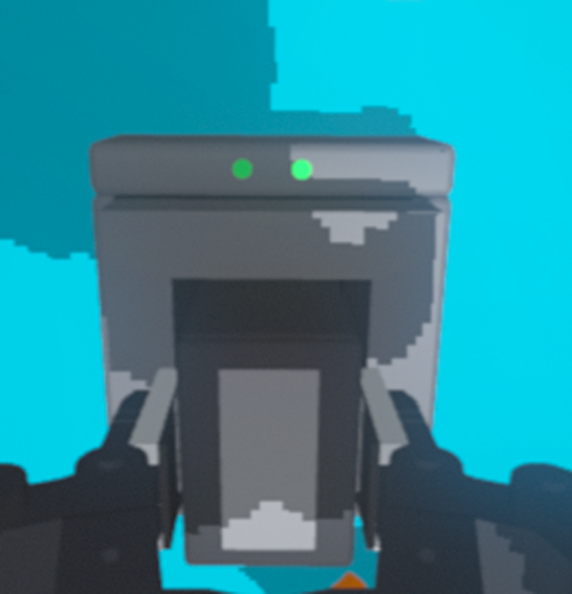

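The pads hold both tabs flat (px 170 and 372), and the force has dropped to the pack's weight, so the latch is free. Drawing it out.

```bash
python3 -m pendant '0 0 -0.006 0;0 0 -0.008 0;0 0 -0.008 0;0 0 -0.01 0;0 0 -0.015 0;0 0 -0.02 0;0 0 -0.02 0;0 0 -0.02 0;0 0 -0.02 0;0 0 0 0'
python3 - <<'E'
from h import *
s=ctrl.sense(); print(s['eef_pos'].round(1),s['ee_rot'].round(4))
for n in('top','side','wrist'):
    c=cap(n)
    for q in ('pack','tester'):
        for d in models.boxes_of(n,q)[:4]: print(n,q,round(d['p'],2),np.round(d['at']),w2px(c,d['at']).round())
# tester corners & cradle (top crop tt2 coords /8+(290,120))
t=cap('top'); f=lambda u,v:px2w(t,290+u/8,120+v/8,62)[:2].round(1)
for p in ((62,92),(408,83),(420,518),(70,522)): print('tester',f(*p))
for p in ((165,328),(320,326),(323,472),(168,476)): print('cradle',f(*p))
E
```

```text
time_s: 7.78
eef_pos: [486.0, 202.4, 202.0]
ee_rot: [0.002, 0.011, 1.0, 0.0]
force: [-0.2, 0.1, -4.0]
grip_width: 0.426
grip_force: 25.9
[486.  202.4 202. ] [1.600e-03 1.090e-02 9.999e-01 3.000e-04]
top pack 0.6 [622. 230.  81.] [183. 135.]
top pack 0.48 [435.  82.  87.] [231. 193.]
top pack 0.4 [478. 164.  33.] [207. 181.]
top tester 0.82 [ 545. -203.   67.] [321. 157.]
side pack 0.59 [427.  95.  78.] [255. 227.]
side pack 0.56 [610. 241.  79.] [161. 260.]
side pack 0.55 [467. 211. 210.] [219. 233.]
side tester 0.71 [477. 218.  37.] [221. 274.]
wrist pack 0.94 [631. 237.  83.] [287. 321.]
wrist pack 0.82 [468. 204. 234.] [252. 244.]
wrist pack 0.57 [431.  86.  87.] [110. 127.]
tester [ 628.6 -132. ]
tester [ 629.  -270.2]
tester [ 455.1 -269. ]
tester [ 456.7 -130.3]
cradle [ 533.  -170.3]
cradle [ 532.4 -231.9]
cradle [ 474.2 -231.2]
cradle [ 474.  -169.7]
```

```bash
python3 -m pendant '-0.012 -0.04 -0.002 -0.013;-0.012 -0.045 0 0;-0.012 -0.045 0 0;-0.012 -0.045 0 0;-0.012 -0.045 0 0;-0.012 -0.045 0 0;-0.012 -0.045 0 0;-0.012 -0.045 0 0;-0.008 -0.045 0 0;0 0 0 0'; python3 -m pendant '0 0 0 0;0 0 0 0;0 0 0 0'
python3 - <<'E'
from h import *
s=ctrl.sense(); print(s['eef_pos'].round(1),s['ee_rot'].round(4))
c=cap('wrist'); save(c,'w5',(120,20,390,222),2.95); print(c['pose'][:3,3].round(1), w2px(c,(503,-201,62)))
E
```

```text
time_s: 9.52
eef_pos: [585.2, -201.7, 201.4]
ee_rot: [-0.0, 0.006, 1.0, -0.0]
force: [-0.4, 1.0, -3.5]
grip_width: 0.427
grip_force: 26.2
time_s: 9.9
eef_pos: [585.5, -198.0, 202.5]
ee_rot: [0.0, 0.004, 1.0, -0.0]
force: [0.3, -0.5, -1.9]
grip_width: 0.429
grip_force: 26.2
[ 585.5 -198.   202.5] [ 1.0e-04  3.8e-03  1.0e+00 -0.0e+00]
[ 514.5 -196.7  344.6] [246.60615446  88.54813914]
```

View pics/w5.png

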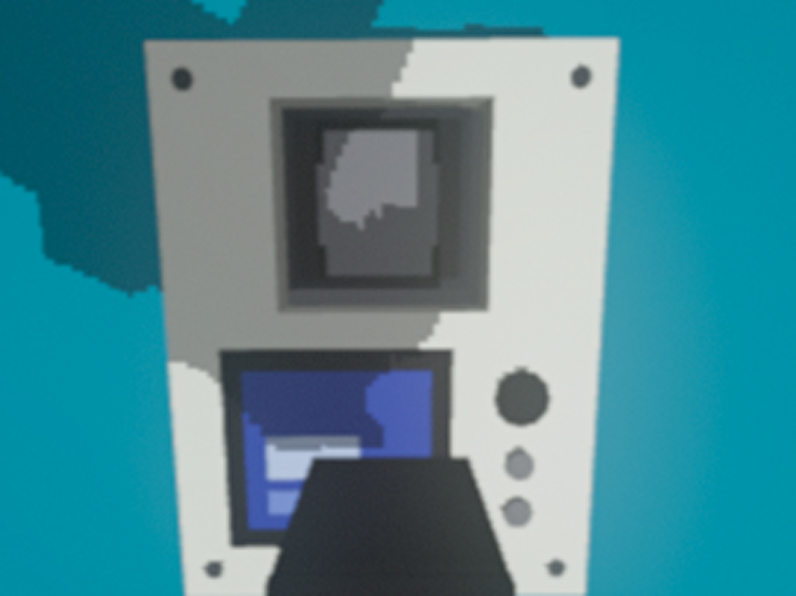

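```bash
python3 - <<'E'
from h import *
c=cap('wrist'); f=lambda p,z=62:px2w(c,120+p[0]/2.95,20+p[1]/2.95,z)[:2]
def q(n,P,z=62):
    W=np.array([f(p,z) for p in P]); r=cv2.minAreaRect(W.astype(np.float32)); print(n,W.round(1).tolist(),'ctr',W.mean(0).round(1),np.round(r[1],1))
q('frame',[(271,98),(493,97),(488,310),(279,311)])
q('dark',[(283,108),(477,108),(463,290),(290,290)])
q('inner',[(321,120),(438,118),(436,277),(322,276)])
q('inner@22',[(321,120),(438,118),(436,277),(322,276)],22)
q('dark@22',[(283,108),(477,108),(463,290),(290,290)],22)
q('screws',[(182,79),(581,76),(556,567),(214,569)])
q('topcorners',[(145,40),(619,38),(586,596),(185,596)])
I=c['color'][:,:,::-1]; im=I[40:135,200:300]; g=cv2.convertScaleAbs(cv2.resize(im,None,fx=6,fy=6,interpolation=cv2.INTER_CUBIC),alpha=1.8); cv2.imwrite('pics/w6.png',g)
E
```

```text
frame [[473.7, -230.9], [473.9, -165.6], [535.3, -165.6], [535.2, -231.1]] ctr [ 504.5 -198.3] [65.5 61.5]
dark [[476.4, -227.5], [476.8, -170.3], [529.1, -173.6], [528.8, -227.5]] ctr [ 502.8 -199.7] [57.2 52.4]
inner [[479.8, -216.4], [479.5, -181.8], [525.2, -182.0], [524.6, -217.4]] ctr [ 502.3 -199.4] [35.4 45.7]
inner@22 [[474.9, -219.2], [474.5, -179.6], [526.7, -179.9], [526.0, -220.3]] ctr [ 500.5 -199.8] [40.4 52.2]
dark@22 [[471.0, -231.9], [471.5, -166.5], [531.2, -170.3], [530.8, -231.8]] ctr [ 501.1 -200.1] [65.3 59.8]
screws [[468.4, -256.7], [468.4, -140.1], [621.3, -140.4], [621.2, -256.9]] ctr [ 544.8 -198.5] [116.7 152.9]
topcorners [[458.0, -266.7], [458.4, -129.6], [632.0, -129.6], [631.0, -267.4]] ctr [ 544.8 -198.3] [137.8 173.6]
```

View pics/w6.png

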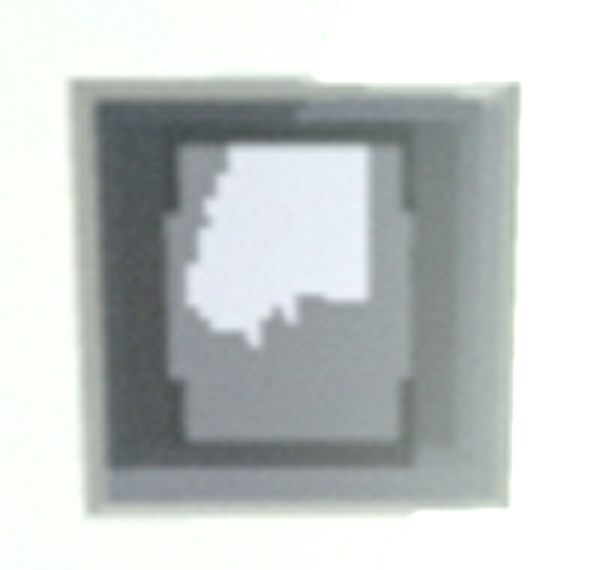

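The boosted crop shows the well mouth at px (180-403, 140-442), with tab notches on both sides. That is 35.4x45.7 mm at z=62, matching 36x46, with its centre in the wrist-camera frame at (502.3,-199.4). The wrist camera showed the pack 1.9 mm behind TCP in x and 1.6 mm above it in y. So the TCP target is about (504.4,-201.0).

```bash
python3 -m pendant '0.02 -0.001 0 0;0.025 -0.001 0 0;0.024 -0.001 0 0;0.012 -0.0006 0.01 -0.003;0 0 0.02 0;0 0 0.02 0;0 0 0.02 0;0 0 0.012 0;0 0 0 0;0 0 0 0'; python3 -c "
from h import *
for i in range(4):
    c=cap('wrist'); s=ctrl.sense(); print(s['eef_pos'].round(2),s['ee_rot'].round(4),s['force'].round(1))
save(c,'w7',(150,20,350,220),3)"
```

```text
time_s: 11.25
eef_pos: [504.8, -201.9, 121.1]
ee_rot: [0.001, 0.003, 1.0, -0.0]
force: [0.9, -0.1, -3.2]
grip_width: 0.424
grip_force: 26.2
[ 504.76 -201.9   121.14] [ 6.0e-04  2.9e-03  1.0e+00 -4.0e-04] [ 0.7  0.6 -2.6]
[ 504.73 -201.89  121.08] [ 6.0e-04  2.9e-03  1.0e+00 -4.0e-04] [ 0.2 -0.2 -3.2]
[ 504.64 -201.86  120.97] [ 5.0e-04  2.9e-03  1.0e+00 -3.0e-04] [ 0.2  0.5 -2.8]
[ 504.58 -201.81  120.81] [ 4.0e-04  2.9e-03  1.0e+00 -3.0e-04] [-0.2  0.4 -3.3]
```

View pics/w7.png

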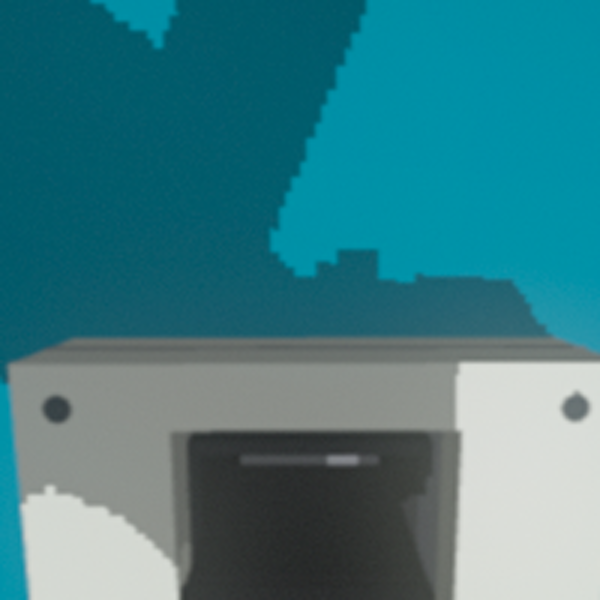

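The strip at (240-378, 460) is the near edge of the well mouth, just in front of the pack's foot, as expected. Now feeling downward.

```bash
python3 -m pendant '0 0.0008 0.004 0;0 0 0.004 0;0 0 0.002 0;0 0 0 0'; python3 -m pendant '0 0 0.002 0;0 0 0.002 0;0 0 0 0'; python3 -m pendant '0 0 0.002 0;0 0 0.002 0;0 0 0 0';
```

```text
time_s: 11.95
eef_pos: [504.4, -200.9, 110.1]
ee_rot: [-0.0, 0.003, 1.0, 0.0]
force: [0.1, -0.3, -3.4]
grip_width: 0.421
grip_force: 26.2
time_s: 12.32
eef_pos: [504.8, -201.0, 106.3]
ee_rot: [0.001, 0.003, 1.0, -0.0]
force: [3.1, 0.2, -3.3]
grip_width: 0.421
grip_force: 26.1
time_s: 12.7
eef_pos: [504.6, -200.9, 102.2]
ee_rot: [0.0, 0.003, 1.0, -0.0]
force: [3.8, 0.4, -3.3]
grip_width: 0.423
grip_force: 26.2
```

```bash
python3 -m pendant '-0.0008 0 0.002 0;0 0 0.002 0;0 0 0 0'; python3 -m pendant '0 0 0.003 0;0 0 0.003 0;0 0 0 0'; python3 -m pendant '0 0 0.003 0;0 0 0.003 0;0 0 0 0';
```

```text
time_s: 13.08
eef_pos: [505.1, -200.8, 98.0]
ee_rot: [-0.0, 0.003, 1.0, 0.0]
force: [2.9, -0.7, -4.0]
grip_width: 0.429
grip_force: 26.1
time_s: 13.45
eef_pos: [505.1, -200.8, 92.0]
ee_rot: [-0.0, 0.003, 1.0, 0.0]
force: [2.7, 0.4, -4.2]
grip_width: 0.427
grip_force: 26.1
time_s: 13.82
eef_pos: [505.2, -200.8, 86.0]
ee_rot: [-0.0, 0.003, 1.0, 0.0]
force: [3.0, 0.2, -5.0]
grip_width: 0.425
grip_force: 26.1
```

```bash
python3 -m pendant '-0.0006 0 0.002 0;0 0 0.002 0;0 0 0 0'; python3 -m pendant '0 0 0.001 0;0 0 0.001 0;0 0 0 0'; python3 -m pendant '0 0 0.001 0;0 0 0.001 0;0 0 0 0';
```

```text
time_s: 14.2
eef_pos: [505.6, -200.8, 82.0]
ee_rot: [-0.0, 0.003, 1.0, 0.0]
force: [0.8, 0.7, -3.4]
grip_width: 0.425
grip_force: 26.1
time_s: 14.58
eef_pos: [505.7, -200.8, 80.2]
ee_rot: [-0.0, 0.003, 1.0, 0.0]
force: [0.2, -0.3, -3.2]
grip_width: 0.425
grip_force: 26.2
time_s: 14.95
eef_pos: [505.7, -200.9, 78.2]
ee_rot: [-0.0, 0.003, 1.0, 0.0]
force: [0.2, -0.1, -2.1]
grip_width: 0.421
grip_force: 26.2
```

```bash
python3 -m pendant '0 0 0.001 0;0 0 0.001 0;0 0 0 0'; python3 -m pendant '0 0 0.001 0;0 0 0.001 0;0 0 0 0'; python3 -m pendant '0 0 0.001 0;0 0 0 0'
```

```text
time_s: 15.32
eef_pos: [505.9, -200.9, 76.5]
ee_rot: [0.0, 0.003, 1.0, -0.0]
force: [-0.7, 1.1, 2.6]
grip_width: 0.424
grip_force: 26.6
time_s: 15.7
eef_pos: [505.9, -200.9, 74.4]
ee_rot: [0.0, 0.003, 1.0, -0.0]
force: [-0.3, 1.0, 3.7]
grip_width: 0.427
grip_force: 26.7
time_s: 15.95
eef_pos: [505.9, -200.9, 73.3]
ee_rot: [0.0, 0.003, 1.0, -0.0]
force: [-1.3, 1.2, 4.1]
grip_width: 0.425
grip_force: 26.7
```

```bash
python3 -m pendant '0 0 0.001 0;0 0 0 0'; python3 -m pendant '0 0 0.0007 0;0 0 0 0'
```

```text
time_s: 16.2
eef_pos: [506.0, -201.0, 72.7]
ee_rot: [0.0, 0.003, 1.0, -0.0]
force: [-0.6, 1.1, 8.3]
grip_width: 0.423
grip_force: 27.0
time_s: 16.45
eef_pos: [506.1, -201.1, 72.7]
ee_rot: [0.001, 0.003, 1.0, -0.0]
force: [-2.4, 3.1, 13.3]
grip_width: 0.426
grip_force: 27.5
```

It is at the floor: z has stopped at 72.7 and the force is rising. Next I'll ease the tabs out slightly while following down, so the pads don't drag the pack up.

```bash
python3 -m pendant '0 0 0.0008 0;0 0 0 0' 0.45; python3 -m pendant '0 0 0.0006 0;0 0 0 0' 0.48
```

```text
time_s: 16.7
eef_pos: [506.5, -201.4, 72.0]
ee_rot: [0.001, 0.003, 1.0, -0.001]
force: [-0.9, 0.6, 12.4]
grip_width: 0.455
grip_force: 9.7
time_s: 16.95
eef_pos: [506.5, -201.5, 71.3]
ee_rot: [0.001, 0.003, 1.0, -0.001]
force: [-1.3, 0.9, 11.7]
grip_width: 0.478
grip_force: 8.7
```

```bash
python3 -m pendant '0 0 0.0006 0;0 0 0 0' 0.51; python3 -m pendant '0 0 0.0006 0;0 0 0 0' 0.54; python3 -m pendant '0 0 0.0004 0;0 0 0 0' 0.58;  python3 -m pendant '0 0 0 0;0 0 0 0' 0.63
```

```text
time_s: 17.2
eef_pos: [506.4, -201.5, 70.6]
ee_rot: [0.001, 0.003, 1.0, -0.001]
force: [-1.2, -0.2, 11.6]
grip_width: 0.512
grip_force: 7.9
time_s: 17.45
eef_pos: [506.4, -201.4, 69.9]
ee_rot: [0.001, 0.003, 1.0, -0.001]
force: [-0.9, 0.4, 10.2]
grip_width: 0.537
grip_force: 7.2
time_s: 17.7
eef_pos: [506.1, -201.2, 69.0]
ee_rot: [0.001, 0.003, 1.0, -0.0]
force: [-0.7, -0.8, 7.4]
grip_width: 0.581
grip_force: 6.0
time_s: 17.95
eef_pos: [505.9, -201.1, 68.7]
ee_rot: [0.0, 0.003, 1.0, -0.0]
force: [-0.1, -0.5, 4.7]
grip_width: 0.631
grip_force: 4.7
```

Both tabs should be past the lips by now. Opening fully and checking before I withdraw.

```bash
python3 -m pendant '0 0 0 0;0 0 0 0;0 0 0 0;0 0 0 0;0 0 0 0' 1; python3 -m pendant '0 0 -0.02 0;0 0 -0.03 0;0 0 -0.03 0;0 0 -0.03 0;0 0 -0.03 0;0 0 0 0;0 0 0 0;0 0 0 0'
python3 -c "
from h import *
c=cap('wrist'); print(c['pose'][:3,3].round(1)); u,v=w2px(c,(504,-199,106)).astype(int); b=(u-75,v-55,u+75,v+55); print(b); save(c,'w8',b,5.3)"
```

```text
time_s: 18.58
eef_pos: [505.8, -200.9, 68.5]
ee_rot: [-0.0, 0.003, 1.0, 0.0]
force: [-0.6, 0.7, 0.5]
grip_width: 1.001
grip_force: 0.0
time_s: 19.58
eef_pos: [505.4, -200.7, 207.5]
ee_rot: [-0.001, 0.003, 1.0, 0.001]
force: [-0.2, -1.2, 0.9]
grip_width: 0.999
grip_force: 0.0
[ 434.8 -199.7  349.7]
(np.int64(177), np.int64(132), np.int64(327), np.int64(242))
```

View pics/w8.png

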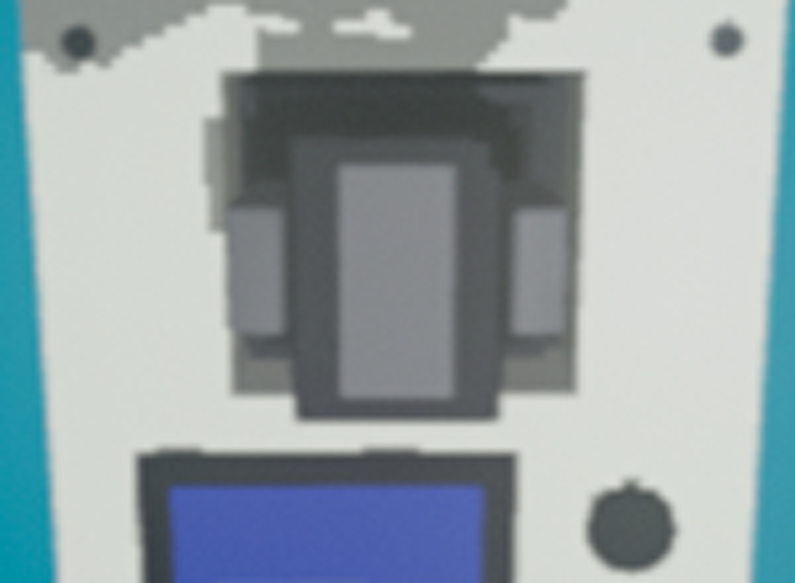

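The pack stands upright in the cradle. Its head top is at px (291-501, 137-420), and its width puts it at z≈106, the latched height. Both tabs are out symmetrically (228-285 and 510-567), about 56 mm over all. The gripper is clear, so I'm handing in.

```bash
python3 -c "
from rig import ctrl
print(ctrl.finish_job())"
```

```text
the job is handed in; nothing more can be done
None
```

The charged pack is pressed home in the tester's well with both tabs sprung out, judging by the last picture; the gripper is clear and the job was handed in at about 20 s, with no verdict returned.

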